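# Ratchet down the bell jar plate for the library science show

## Task

The bell jar's plate is still loose. Swing the orange ratchet handle back and forth between the two black-headed screws, tightening clockwise as seen from above, until the red pointer on its nut stands in the green sector, then let go. Turn the nut only by its handle, do not touch the nut itself or its pointer, and leave the blue handle as it is.

Things in the scene. Friction and masses are not known exactly. Their poses are not given: they have to be found in the camera images.
- orange_rig: Fixed grey plate, 255 x 170 x 12 mm, with a glass bell jar (104 mm wide, top at 120 mm, centre at x = -122 mm) and the nut with the orange handle. Origin: on the nut's vertical axis, at table height; z up, x away from the bell jar. Two black-headed screws, 18 mm wide, 60 mm high, at x = 49, y = +-50 mm, block the handle. The pointer's scale on the plate is white, its end green.
- orange_knob (a point): Top centre, 106 mm above the table, of the upright orange grip at the end of the orange handle: a round post 26 mm in diameter, standing free from 52 to 106 mm above the table, 130 mm from the nut's axis. The handle below it is a flat bar, 18 mm wide, top at 52 mm.
- orange_handle (a joint): Orange ratchet handle, rad, -0.55 to 0.55 (screws). 0: along the plate's x axis; grows clockwise from above. Negative swings are easy (1 N) and leave the nut; positive ones take it along (4 N at the grip) once the pawl meets the next of 24 teeth (every 0.26 rad): a full swing turns it by 0.75 to 1.05. Stays where left.
- orange_nut (a joint): Turn of the orange handle's nut, rad, clockwise from above; turns with the handle's positive swings only. Starts at 0.1 to 0.45 (pointer over white). From 1.75 its red pointer, low over the plate, stands in the green sector; it stops dead at 2.3.
- orange_cap: Steel cap (32 mm wide, 54 to 66 mm above the table) on the orange handle's nut, with a toothed wheel (71 mm wide) under the handle and, below it, close over the plate, the red pointer, 7 mm wide, which reaches 66 mm from the axis. Not to be touched. Origin on the nut's axis at table height.
- blue_knob (a point): Top centre, 106 mm above the table, of the same grip on the blue handle of the other, similar plate, which carries a white insulated flask. That nut is tight already, its pointer is in the green; leave the handle alone.

How it is judged:
At the end, for the whole second after the job is handed in: The orange handle's nut is turned to 1.75 rad or more (red pointer in the green sector), the orange handle is at rest, and the blue handle's grip is within 30 mm of where it was (value of joint orange_nut above 1.75 rad and velocity of joint orange_handle between -0.1 and 0.1 rad/s and distance of blue_knob from where it was at the start of the episode below 0.03 m); the robot touches nothing.
It fails at once if the robot touches the orange handle's nut (steel cap, toothed wheel) or its pointer (over 1 N) (contact force between orange_cap and the fingers above 1 N or contact force between orange_cap and the arm above 1 N).
It fails at once if the blue handle's grip is moved by more than 30 mm (distance of blue_knob from where it was at the start of the episode above 0.03 m).
It also fails if it takes over 64 s, if anything falls off the work surface, if the arm or the gripper's body presses on something with over 40 N, if the wrist force passes 120 N, or if a joint passes its speed limit or range.

## Robot

A 6-joint arm with a two-finger parallel gripper is mounted at the origin on the work surface. World frame = base frame: x ahead of the robot, y to its left, z up, the work surface at z = 0. Lengths are in m, angles in rad, forces in N, time in s.
With the tool pointing down it reaches from about 0.35 to 0.8 m from the base axis. Payload 7.3 kg.
Tool frame: the origin (TCP) lies between the finger pads; the fingertips stand 25 mm ahead of it and the grasp point (between the pads) lies 6 mm ahead of it (r.tip_extent is the distance from the TCP to the fingertips, in m); z points along the fingers, y is the line along which they close (so a half turn about z gives the same grasp; the last joint's range is limited). The gripper opens to 85 mm and grips with 20 to 120 N. Pads are 22 mm wide; open, the fingers measure 114 mm over their backs; the gripper's body (76 mm by 85 mm) begins 54 mm behind the grasp point. The pads swing forward as they close: fully open they stand 13 mm farther back than shut.
Start: joints at [1.115, 0.342, 1.524, -0, 1.275, -0.146], TCP at [0.16, 0.5, 0.256] pointing down, gripper open.
Joint ranges: [-2.53, 2.53], [-0.77, 2.02], [0.04, 2.7], [-1, 4.14], [0.28, 2.66], [-3.11, 3.11]. Speed limits (rad/s): [2.57, 2.57, 3.14, 3.14, 3.14, 3.14].

## Interface

Orientations are given as a unit quaternion [x, y, z, w].
In Python, from workcell import r, command_gripper, optics gives the robot as it stands. The module is installed in compiled form; this text tells all that it offers. Calls block until the motion is done:
- r.reach(position, orientation): joint-space move of the TCP to a pose.
- r.move_straight(position, orientation=None, speed=0.15, max_force=None): straight line of the TCP; orientation=None keeps the orientation; speed is the mean speed in m/s. With max_force (N) it stops when the force on the tool has changed by that much, and returns True; else False.
- r.movej(angles): joint-space move.
- command_gripper(opening, force=None): finger opening in m; force is the grip in N (None keeps the last); returns when the fingers have stopped.
- r.hold(seconds).
- r.solve_ik(position, orientation): joint angles nearest the present ones, or None.
- r.read_state(): the state.
- optics.get_image(name): name is "scene" or "top"; returns (picture, depth): 480x640x3 uint8, red, green, blue; 480x640 float32, m along the optical axis (not along the pixel's ray), 0 where there is no reading.
- optics.camera_model(name): a dict with "K" (3x3 intrinsics, pixels), "k1" (the pictures are not rectified: a ray, as slopes to the right and down, at radius r is drawn at 1 + k1 r^2 times it, then the intrinsics apply), "R" (3x3) and "t" (3): a world point X has camera coordinates R X + t. Camera axes: x right, y down, z forward; pixel columns grow to the right and rows downward; lengths in m; the calibration is good to about 2 mm. A picture is of the moment at which its call begins. camera_model takes no time and is no camera call.
A pose or a line that the arm cannot do raises r.PlanningError and nothing moves.
- r.finish_job(): hands the job in; it is judged then, once.
The state is a dict: "time_s": time; "joint_positions": joint angles; "dq": joint speeds; "tau": joint torques, N m; "eef_pos": TCP position; "eef_rot": TCP orientation; "contact_force": force on the tool from outside, world axes, zero at the start; "torque": the same for the moment, N m; "grip_width": finger opening in m; "grip_force": force on a finger pad.
Only numpy, scipy, OpenCV 4.12 (cv2) and the standard library are available. Lean on these libraries where they do the work, as an engineer would, in place of code of your own. Each camera call takes 0.05 s, during which the arm holds its last target. There are 200 camera calls.

## Working session

There is one attempt and no reset: what is moved stays moved. The work goes in short steps, each a Python script; the robot and the scene stay as the last script left them, time stands still between calls to the robot, and variables do not carry over. Pictures are saved under pics/ and viewed, at most 10 in all, crops included, and the job is handed in when it is done.

```bash
mkdir -p pics
cat > h.py <<'E'
import numpy as np, cv2
from workcell import r, command_gripper, optics
def cam(n):
    p,d=optics.get_image(n); return p,d,optics.camera_model(n)
def ray(m,u,v):
    K=np.array(m["K"]);k=m["k1"]
    s=cv2.undistortPoints(np.array([[[u,v]]],float),K,np.array([k,0,0,0,0.]))[0,0]
    R=np.array(m["R"]);t=np.array(m["t"]); return -R.T@t, R.T@np.array([s[0],s[1],1.])
def at_z(m,u,v,z):
    c,d=ray(m,u,v); return c+d*(z-c[2])/d[2]
def by_depth(m,u,v,dep):
    c,d=ray(m,u,v); return c+d*dep
E
python3 - <<'E'
from h import *
for n in("top","scene"):
    p,d,m=cam(n); cv2.imwrite(f"pics/{n}0.png",p[:,:,::-1]); np.savez(n+"0.npz",p=p,d=d)
    print(n,np.round(ray(m,320,240),3).tolist())
    hsv=cv2.cvtColor(p,cv2.COLOR_RGB2HSV)
    for c,(a,b) in {"orange":(8,18),"blue":(100,125),"red":(0,5),"green":(45,80)}.items():
        k=cv2.inRange(hsv,(a,130,70),(b,255,255)); _,_,st,ce=cv2.connectedComponentsWithStats(k)
        print(c,[(s.tolist(),q.round(1).tolist()) for s,q in zip(st[1:],ce[1:]) if s[4]>25])
print(r.read_state()["eef_rot"],r.tip_extent)
E
```

```text
top [[0.366, -0.004, 0.943], [0.23, -0.0, -0.973]]
orange [([0, 40, 640, 440, 199585], [316.7, 291.9]), ([464, 104, 10, 16, 86], [467.8, 109.0]), ([585, 109, 7, 22, 90], [587.9, 121.4])]
blue [([0, 54, 10, 13, 101], [4.5, 58.9]), ([181, 208, 33, 66, 687], [198.6, 238.3])]
red [([0, 129, 45, 39, 438], [21.0, 148.1]), ([0, 272, 70, 95, 4729], [28.1, 318.4]), ([154, 295, 14, 7, 30], [160.3, 298.1]), ([465, 294, 12, 12, 38], [470.5, 299.3]), ([595, 313, 42, 48, 779], [616.2, 337.2])]
green [([166, 120, 35, 32, 826], [183.5, 135.5]), ([421, 283, 17, 19, 193], [429.1, 291.0]), ([153, 292, 11, 6, 26], [156.8, 294.2]), ([157, 298, 13, 13, 86], [162.9, 303.6])]
scene [[1.02, 0.071, 0.696], [-0.611, -0.099, -0.786]]
orange [([0, 0, 640, 480, 219790], [329.7, 255.1])]
blue [([0, 89, 16, 24, 238], [5.5, 98.0]), ([449, 191, 52, 25, 186], [470.9, 208.8]), ([444, 249, 33, 58, 795], [459.1, 279.3])]
red [([49, 160, 18, 38, 458], [57.3, 177.8]), ([599, 203, 41, 75, 2441], [620.3, 239.7]), ([490, 242, 12, 8, 37], [495.9, 245.6])]
green [([119, 0, 210, 41, 6597], [228.9, 16.6]), ([388, 0, 73, 50, 2873], [424.6, 24.8]), ([206, 219, 16, 15, 185], [214.1, 226.8]), ([488, 237, 9, 7, 38], [491.7, 240.5]), ([492, 246, 13, 8, 60], [498.4, 250.1]), ([477, 413, 57, 67, 1957], [505.6, 451.3])]
[ 1.54265677e-01  9.88029188e-01 -6.19726083e-04 -1.99844105e-04] 0.025
```

View pics/top0.png

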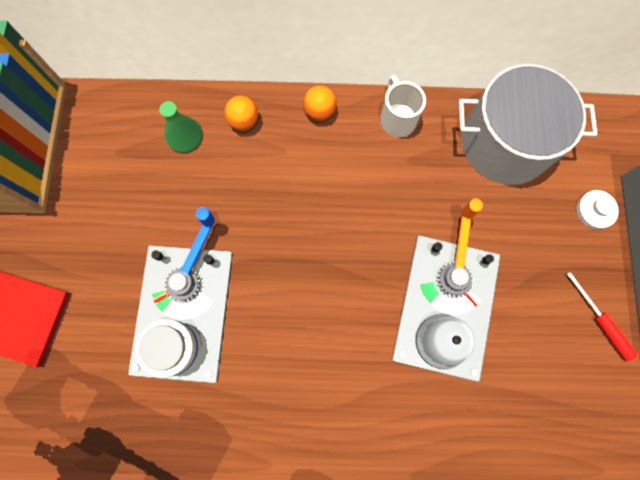

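View pics/scene0.png

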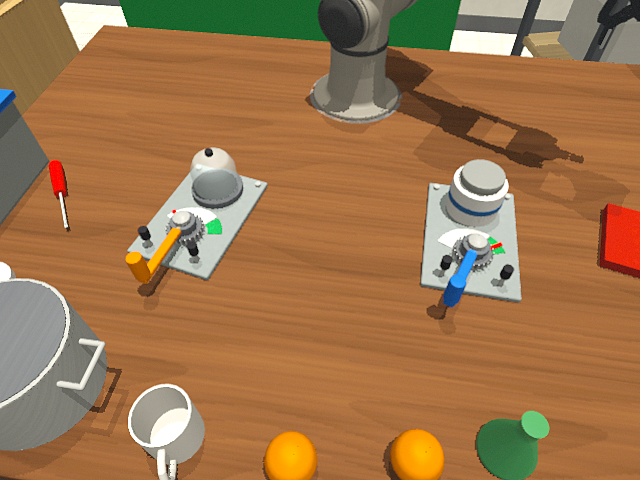

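The top view shows the orange rig on the right, with its grip near (475,206), cap (459,277) and screws (436,248) and (487,260). The blue rig is on the left with its grip at (204,215). The scene view agrees: orange grip near (136,260), cap (181,218).

Run:
```python
from h import *
t=np.load("top0.npz")["p"][190:310,390:510]; s=np.load("scene0.npz")["p"][195:295,120:240]
t=cv2.resize(t,(600,600),interpolation=cv2.INTER_CUBIC)
cv2.imwrite("pics/topc.png",t[:,:,::-1]); cv2.imwrite("pics/scenec.png",cv2.resize(s,(720,600),interpolation=cv2.INTER_CUBIC)[:,:,::-1])
```

```text
(no output)
```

View pics/topc.png

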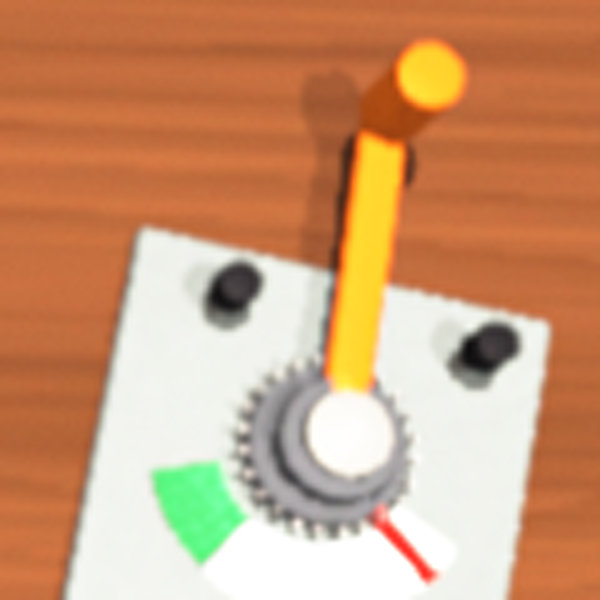

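View pics/scenec.png

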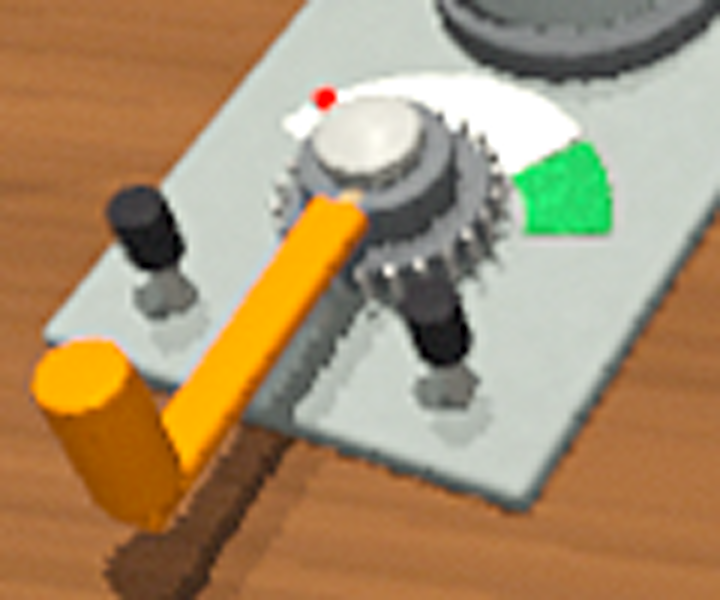

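In the enlarged top view the grip top is at (476.4,205), the cap top at (460,277), and the screws at (438,247) and (489,258.6). In the scene view the grip is at (133.7,257.8), the cap at (181.7,218), and the screws at (143,229.7) and (192,243.3).

Run:
```python
from h import *
P={"top":dict(knob=(476.3,204.9),cap=(459.9,276.8),s1=(437.8,246.8),s2=(488.8,258.4)),
"scene":dict(knob=(133.5,257.5),cap=(181.5,217.8),s1=(192,243),s2=(142.8,229.5))}
Z=dict(knob=.106,cap=.066,s1=.06,s2=.06)
Q={}
for n in P:
    m=optics.camera_model(n); d=np.load(n+"0.npz")["d"]
    for k,(u,v) in P[n].items():
        q=at_z(m,u,v,Z[k]); Q[n,k]=q; print(n,k,q.round(4),by_depth(m,u,v,float(d[int(v),int(u)])).round(4))
M={k:(Q["top",k]+Q["scene",k])/2 for k in Z}
mid=(M["s1"]+M["s2"])/2; c=M["cap"]
for a in(mid-c,M["knob"]-c,M["s1"]-M["s2"]): print(np.hypot(*a[:2]),np.degrees(np.arctan2(a[1],a[0])))
```

```text
top knob [ 0.6392 -0.292   0.106 ] [ 0.6389 -0.2918  0.1066]
top cap [ 0.5101 -0.2681  0.066 ] [ 0.5104 -0.2687  0.0642]
top s1 [ 0.5679 -0.2295  0.06  ] [ 0.5672 -0.2288  0.063 ]
top s2 [ 0.5481 -0.3269  0.06  ] [ 0.5474 -0.3257  0.0634]
scene knob [ 0.6397 -0.2895  0.106 ] [ 0.6399 -0.2893  0.1064]
scene cap [ 0.5167 -0.2637  0.066 ] [ 0.516  -0.2642  0.065 ]
scene s1 [ 0.5651 -0.2291  0.06  ] [ 0.5654 -0.2289  0.0604]
scene s2 [ 0.5488 -0.3261  0.06  ] [ 0.5485 -0.3263  0.0596]
0.0456356825129756 -15.20557532743575
0.1284203043419566 -11.153461561929578
0.09883148372108169 79.48110847679727
```

```bash
cat >> h.py <<'E'
C=np.array([.5098,-.2686]); YAW=np.radians(-10.3); L=.130; ZG=.086
def pose(q,z=ZG):
    h=YAW-q; return [*(C+L*np.array([np.cos(h),np.sin(h)])),z],[np.cos(h/2),np.sin(h/2),0,0]
def q_now():
    p=np.array(r.read_state()["eef_pos"][:2])-C; return YAW-np.arctan2(p[1],p[0]), np.hypot(*p)
def st(tag):
    s=r.read_state(); print(tag,"t%.1f q%.3f rad%.4f"%(s["time_s"],*q_now()),"F",np.round(s["contact_force"],1),"w%.4f"%s["grip_width"],"gf%.0f"%s["grip_force"],flush=True)
def swing(q1,fmax,step=.11,speed=.1):
    q0=q_now()[0]; hit=False
    for q in np.linspace(q0,q1,max(2,int(np.ceil(abs(q1-q0)/step))+1))[1:]:
        hit=r.move_straight(*pose(q),speed=speed,max_force=fmax)
        if hit: break
    st("hit" if hit else "end"); return hit
E
python3 - <<'E'
from h import *
for q in(-.55,0,.55): print(np.round(r.solve_ik(*pose(q)),2))
r.reach(*pose(0,.25)); command_gripper(.06,20)
r.move_straight(*pose(0,.15)); st("above")
p,d,m=cam("top"); cv2.imwrite("pics/top1.png",cv2.resize(p[150:330,370:570],(667,600))[:,:,::-1])
print("down hit",r.move_straight(*pose(0),speed=.06,max_force=8)); st("down")
command_gripper(0,20); st("grip")
E
```

```text
[-0.45  0.76  1.29 -0.    1.09  0.75]
[-0.54  0.82  1.17 -0.    1.16  1.21]
[-0.64  0.82  1.16 -0.    1.16  1.66]
above t4.5 q0.002 rad0.1306 F [ 0.6 -0.1  0.2] w0.0599 gf0
down hit False
down t5.8 q0.001 rad0.1303 F [ 0.4 -0.8  0.8] w0.0598 gf0
grip t6.2 q0.001 rad0.1302 F [-0.4  0.6  1.8] w0.0258 gf20
```

The grip closed at 25.8 mm, which matches the 26 mm post. I'll start swinging.

Run:
```python
from h import *
swing(-.50,15); swing(-.58,10,.04,.04)
swing(.50,25); swing(.58,10,.04,.04)
p,d,m=cam("scene"); cv2.imwrite("pics/s1.png",cv2.resize(p[180:300,100:260],(800,600),interpolation=cv2.INTER_CUBIC)[:,:,::-1])
```

```text
end t7.6 q-0.496 rad0.1304 F [3.2 0.8 4.4] w0.0252 gf20
end t8.4 q-0.518 rad0.1297 F [ 14.4 -26.3  -6.1] w0.0253 gf25
hit t8.6 q-0.472 rad0.1293 F [ 1.  -0.1  6.5] w0.0255 gf22
end t16.0 q0.569 rad0.1286 F [1.1 5.9 7.4] w0.0255 gf22
```

View pics/s1.png

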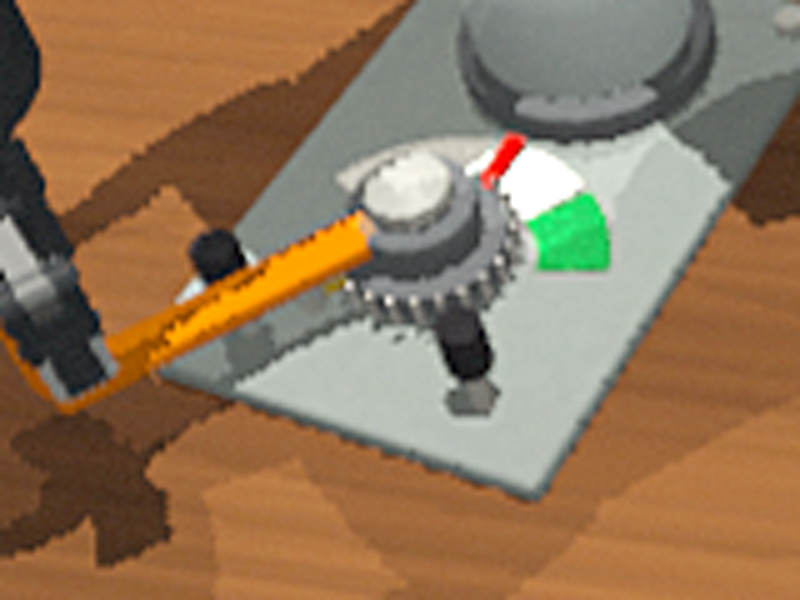

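The pointer has moved about 1 rad, to (505,160) in the crop, and is still short of the green sector. One more swing should bring it in.

Run:
```python
from h import *
swing(-.51,25); 
swing(.48,20)
p,d,m=cam("scene"); cv2.imwrite("pics/s2.png",cv2.resize(p[180:300,100:260],(800,600),interpolation=cv2.INTER_CUBIC)[:,:,::-1])
```

```text
end t19.0 q-0.512 rad0.1297 F [ 0.9 -1.5  4.8] w0.0255 gf22
end t21.8 q0.473 rad0.1293 F [1.5 2.8 6.7] w0.0254 gf22
```

View pics/s2.png

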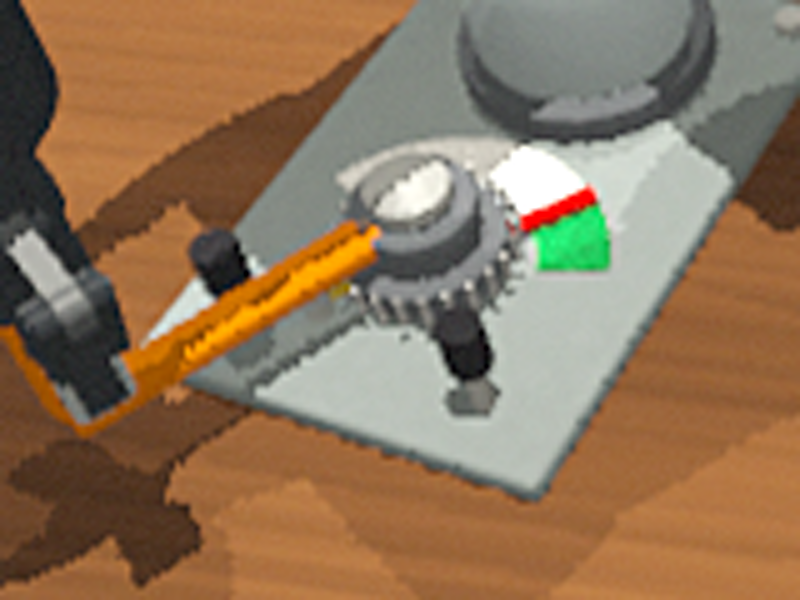

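The red pointer, from (520,225) to (595,195), lies right on the white/green edge. I'll add a half swing to bring it well inside the sector.

Run:
```python
from h import *
swing(-.03,25); 
swing(.47,20)
p,d,m=cam("scene"); cv2.imwrite("pics/s3.png",cv2.resize(p[180:300,100:260],(800,600),interpolation=cv2.INTER_CUBIC)[:,:,::-1])
```

```text
end t23.2 q-0.034 rad0.1300 F [ 1.4 -3.1  5.1] w0.0256 gf22
end t24.6 q0.462 rad0.1295 F [2.3 2.4 6.3] w0.0258 gf22
```

View pics/s3.png

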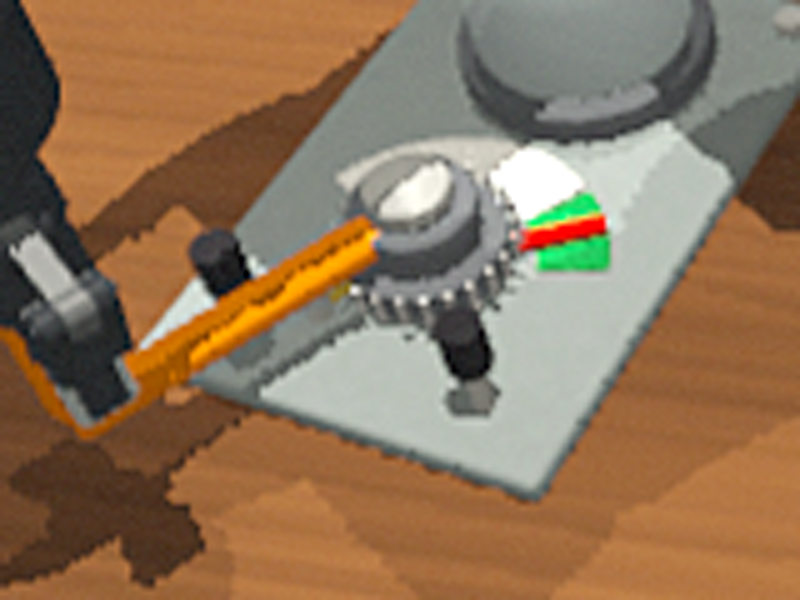

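The pointer, at (565,235), is now in the middle of the green sector. I'll let go, rise clear and hand in.

Run:
```python
from h import *
command_gripper(.06); r.hold(.2)
s=r.read_state(); p=list(s["eef_pos"]); p[2]=.25
r.move_straight(p,speed=.1); r.hold(.5); st("up")
p,d,m=cam("scene"); cv2.imwrite("pics/s4.png",p[:,:,::-1])
print(r.finish_job())
```

```text
up t27.6 q0.470 rad0.1299 F [-0.2 -0.2  0.9] w0.0602 gf0
the job is handed in; nothing more can be done
None
```

The orange nut is tightened, with its red pointer in the middle of the green sector in the last picture I viewed, taken before letting go; I then released the handle and handed the job in at about 28 s without ever going near the blue handle, but the hand-in call reported no verdict.

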